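# Shift the decorating turntable into the green gear

## Robot

A 7-joint arm with a two-finger parallel gripper is mounted at the origin on the work surface. World frame = base frame: x ahead of the robot, y to its left, z up, the work surface at z = 0. Lengths are in m, angles in rad, forces in N, time in s.
With the tool pointing down it reaches from about 0.425 to 0.875 m from the base axis. Payload 4.7 kg.
Tool frame: the origin (TCP) lies at the very end of the fingers, on their centre line; the grasp point (between the pads) lies 19 mm behind it; z points along the fingers, y is the line along which they close (so a half turn about z gives the same grasp; the last joint's range is limited). The gripper opens to 87 mm and grips with 3 to 60 N. Pads are 19 mm wide; open, the fingers measure 117 mm over their backs; the gripper's body (75 mm by 190 mm) begins 51 mm behind the grasp point.
Start: joints at [1.24, 0.321, -0.07, 1.45, 0.023, 1.371, -0.057], TCP at [0.22, -0.612, 0.223] pointing down, gripper open.
Joint ranges: [-2.86, 2.86], [-0.3, 2.09], [-1.38, 1.24], [0.06, 2.45], [-1.56, 4.7], [0.09, 2.05], [-2.69, 2.69]. Speed limits (rad/s): [2.57, 2.57, 3.14, 3.14, 3.14, 3.14, 3.14].

## Interface

Orientations are given as a rotation vector (axis times angle).
In Python, from bench import ctrl, imaging, ticket gives the robot as it stands.
- The arm moves only by the tool jog_arm, never from a script. Its argument "rows" is text: rows parted by semicolons, each of 7 numbers parted by spaces: the shift along the tool's x, y, z in cm, then the turn, a rotation vector about the tool's x, y, z in rad, then the closure, from -1 (fully open) to 1 (shut), so that 0 is half open. A call has 1 to 5 rows; each row shifts and turns the commanded pose from where the row before left it, along the tool's axes as they then stand; what a row does not reach is not made up. A row lasts 1/8 s, in which the tool goes at most 62.5 mm and 10.7 degrees, less where a joint would pass 70% of its speed; a pose out of reach is approached as far as the arm can. A call with a gripper value outside its range is refused whole. The fingers move at their own pace and stop on an object; "force" is the grip in N (left out, the last holds). Time passes only in rows, so rows that do not move let the fingers close. It gives the time, the measured TCP pose, the force, the opening and the grip force at its end, in the units of the state.
- ctrl.get_state(): the state, without advancing time (a new reading comes with each control period).
- imaging.get_image(name): name is "scene" or "top"; returns a dict with "img" (420x560x3 uint8, blue, green, red), "vertical_fov" (degrees; the focal length in pixels is half the picture's height over the tangent of half this angle, whatever the lens; pixels are square), "cx", "cy" (the principal point, pixels), "origin" and "orientation" of the camera in the world. Camera axes: x right, y down, z forward; pixel columns grow to the right and rows downward; lengths in m; the calibration is good to about 2 mm. A picture is of the moment at which its call begins. There is no depth.
- ticket.close_job(): hands the job in; it is judged then, once.
The state is a dict: "time": time; "joint_positions": joint angles; "qd": joint speeds; "joint_torque": joint torques, N m; "position": TCP position; "tool_rot": TCP orientation; "ft_force": force on the tool from outside, world axes, zero at the start; "torque": the same for the moment, N m; "grip_width": opening from 0.0 (shut) to 1.0 (fully open); "grip_force": force on a finger pad.
Only numpy, scipy, OpenCV 4.12 (cv2) and the standard library are available. Lean on these libraries where they do the work, as an engineer would, in place of code of your own. Each camera call takes 0.05 s, during which the arm holds its last target. There are 200 camera calls.

## Task

The potter's turntable has a gearbox lever with a black ball knob, now in the short dead-end slot in the middle of its H-shaped gate. With the fingers, only pushing gently (no pinching, nothing picked up), move the lever out of that slot, across the channel and fully home into the slot marked by the green disc, without putting it into any other marked slot on the way, and leave it there. Leave the pots, jars, cup, bowl and brush where they are.

Things in the scene. Friction and masses are not known exactly. Their poses are not given: they have to be found in the camera images.
- turntable: fixed blue turntable with gearbox, 160 x 160 mm and 115 mm high, its top the aluminium gate plate. Origin on the table under the gate's centre; x points from the gate to the round wheel head ('far' side), y to the left of that, z up. The wheel head is a disc of 220 mm diameter centred at x = +225 mm, top at z = 97 mm
- gate_centre (a point): centre of the gate, on the plate's top; axes as turntable. Slots 18 mm wide: a cross channel along y, from y = -39 to +39 mm; at y = +30 and y = -30 mm a marked slot runs along x to either side, out to x = +39 and -39 mm (4 marked slots); at y = 0 an unmarked slot runs to the far side only, to x = +39 mm; on the near side the plate is closed there
- knob (a point): centre of the black ball knob, 34 mm wide, on a 12 mm stem that tilts about a point 20 mm above the table under the gate's centre, 175 mm from the ball's centre: ball 195 mm above the table upright, about 175 mm in a marked slot and then, fully home, about 53 mm from the gate's centre along both x and y. 2 to 4 N moves it; over 35 N from the fingers is too hard; about 5 mm of play
- gimbal (a joint): lever's tilt along the turntable's x in rad: 0 in the cross channel, positive to the far side (wheel head), negative to the near side; about +0.34 or -0.34 at the ends of the slots. It starts positive, in the middle slot
- shifter: the lever, stem and knob together; it stays where it is left. Origin at its pivot
- lever (a joint): lever's tilt along the turntable's y in rad: 0 in the middle, positive to +y; about +0.34 or -0.34 at the ends of the cross channel
- green_disc: green marker disc, 22 mm wide, 2 mm thick, on the gate plate just outside the slot it marks: at x = +30 or -30 mm and y = +56 or -56 mm in the frame of turntable; its slot lies on the same side in x and in y. Red, yellow and blue discs mark the other three. Origin under its centre
- flower_pot: bystander: terracotta flower pot, 100 mm wide, 85 mm tall, standing on the turntable's round wheel head; origin under its centre
- glaze_jar: bystander: clear glass glaze jar with black cap, 52 mm wide, 62 mm tall; origin under its centre
- blue_jar: bystander: blue jar with white cap, 48 mm wide, 55 mm tall; origin under its centre
- water_cup: bystander: white ceramic cup, 68 mm wide, 75 mm tall; origin under its centre
- amber_jar: bystander: amber glass jar with black cap, 48 mm wide, 65 mm tall; origin under its centre
- brush: bystander: broad flat paint brush with a wooden handle, lying flat, 190 mm long; origin under its middle
- bowl: bystander: terracotta bowl, 110 mm wide, 45 mm tall; origin under its centre

How it is judged:
By the outcome, as a careful person would: the job done as asked, in the order asked, and still so for the second after the job is handed in, with the robot touching nothing.
It also fails if it takes over 48 s, if anything falls off the work surface, if the arm or the gripper's body presses on something with over 40 N, if the wrist force passes 120 N, or if a joint passes its speed limit or range.

## Working session

There is one attempt and no reset: what is moved stays moved. The work goes in short steps, Python scripts to look and compute and a tool call to move; the robot and the scene stay as the last step left them, time stands still between calls to the robot, and variables do not carry over. Pictures are saved under pics/ and viewed, at most 10 in all, crops included, and the job is handed in when it is done.

Besides the shell and the picture viewer there is one more tool, called after "Request:" as name(argument=value, ...) on one line, values as JSON. jog_arm: Moves the arm, as the interface text tells. Its arguments: {"type":"object","properties":{"rows":{"type":"string"},"force":{"type":"number"}},"required":["rows"]}

```bash
mkdir -p pics; cat > h.py <<'E'
import numpy as np, cv2, pickle
from scipy.spatial.transform import Rotation as R
from bench import ctrl, imaging, ticket
def snap(n,f):
    d=imaging.get_image(n); cv2.imwrite(f'pics/{f}.png',d['img']); pickle.dump(d,open(f'pics/{f}.pkl','wb')); return d
def load(f): return pickle.load(open(f'pics/{f}.pkl','rb'))
def rot(d):
    o=np.array(d['orientation'],float); return o if o.shape==(3,3) else R.from_rotvec(o).as_matrix()
def foc(d): return d['img'].shape[0]/2/np.tan(np.radians(d['vertical_fov'])/2)
def ray(d,u,v):
    return rot(d)@np.array([(u-d['cx'])/foc(d),(v-d['cy'])/foc(d),1])
def at_z(d,u,v,z):
    r=ray(d,u,v);o=np.array(d['origin']);return o+r*(z-o[2])/r[2]
def proj(d,p):
    c=rot(d).T@(np.array(p)-d['origin']);return np.array([d['cx']+foc(d)*c[0]/c[2],d['cy']+foc(d)*c[1]/c[2]])
E
python3 - <<'E'
from h import *
for n in('scene','top'):
    d=snap(n,n+'0'); print({k:v for k,v in d.items() if k!='img'})
print(ctrl.get_state())
E
```

```text
{'vertical_fov': 57.28537317359639, 'cx': 282.7313390536764, 'cy': 204.94214520455495, 'origin': array([ 1.04384883, -0.19704228,  1.011045  ]), 'orientation': array([-2.35126678, -1.27059064,  0.3553161 ])}
{'vertical_fov': 43.754338628921545, 'cx': 281.0617105237309, 'cy': 208.8833554138259, 'origin': array([0.40785556, 0.06385194, 1.17624287]), 'orientation': array([-2.10191804,  2.157943  , -0.19512415])}
{'time': 0.1, 'joint_positions': array([ 1.24009556,  0.32174578, -0.0700951 ,  1.45154727,  0.02263213,
        1.37080388, -0.05686059]), 'qd': array([-5.16853146e-05,  1.91690412e-04,  1.20136477e-03, -2.79680694e-03,
       -2.33118235e-04,  5.59754922e-04,  2.27134265e-04]), 'joint_torque': array([-2.62911108e-04, -4.92572951e+01, -4.05835323e-01, -3.13394666e+01,
       -6.41829567e-02,  3.95613606e-02,  3.15911325e-05]), 'position': array([ 0.21948827, -0.61129557,  0.22157586]), 'tool_rot': array([-3.09335644e+00, -5.38775831e-01,  6.49250243e-04]), 'ft_force': array([ 0.43527696, -0.12288686,  0.05158933]), 'torque': array([0.02215643, 0.00282225, 0.01604406]), 'grip_force': 0.0, 'grip_width': 1.0001547067541856}
```

View pics/scene0.png

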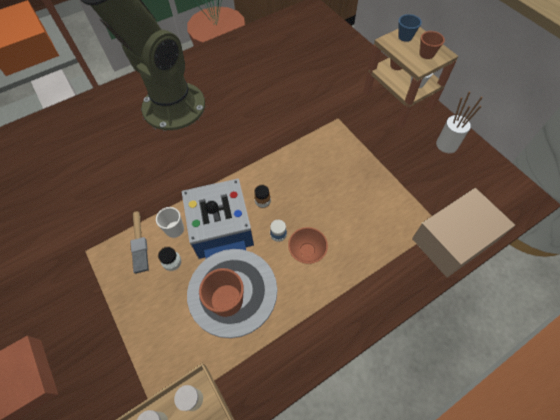

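View pics/top0.png

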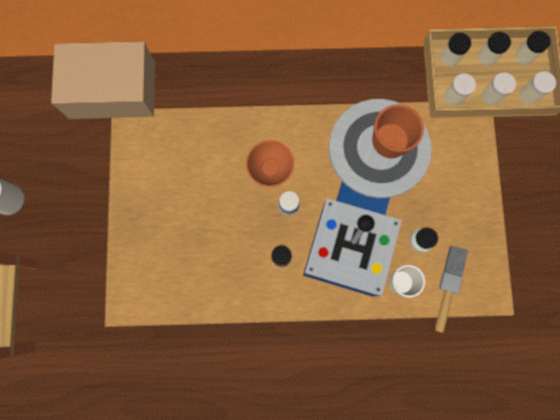

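The top view shows the knob at (366,223), with the discs at green (384,240), yellow (376,268), red (323,252) and blue (331,224). Green is therefore far right (+x, −y). Next I'll fit the turntable pose from the discs.

```bash
cat > fit.py <<'E'
from h import *
from scipy.optimize import least_squares
P={'g':(.03,-.056),'y':(-.03,-.056),'r':(-.03,.056),'b':(.03,.056)}
H={'g':(50,85),'y':(22,34),'b':(105,128),'r':None}
seeds={'top0':{'g':(384,240),'y':(376,268),'r':(323,252),'b':(331,224)},'scene0':{'g':(196,223),'y':(193,204),'r':(234,195),'b':(238,213)}}
obs=[]
for f,s in seeds.items():
    d=load(f); hsv=cv2.cvtColor(d['img'],cv2.COLOR_BGR2HSV).astype(int)
    for k,(u,v) in s.items():
        w=hsv[v-8:v+9,u-8:u+9]; h=w[...,0]
        m=(w[...,1]>130)&(w[...,2]>60)&(((h<10)|(h>170)) if k=='r' else (h>=H[k][0])&(h<=H[k][1]))
        yy,xx=np.nonzero(m); c=(u-8+xx.mean(),v-8+yy.mean()); obs.append((d,k,c)); print(f,k,len(xx),np.round(c,1),np.round(at_z(d,*c,.117),4))
def pt(p,x,y,z): c,s=np.cos(p[2]),np.sin(p[2]); return np.array([p[0]+c*x-s*y,p[1]+s*x+c*y,z])
res=lambda p:np.concatenate([proj(d,pt(p,*P[k],.117))-c for d,k,c in obs])
q=least_squares(res,[.4,-.1,0]); print(q.x,np.round(q.fun,1))
for f,(u,v) in {'top0':(366,223),'scene0':(212,207)}.items():
    d=load(f); 
    for z in(.18,.187): print(f,'knob',at_z(d,u,v,z))
c,s=np.cos(q.x[2]),np.sin(q.x[2])
for x,y,z in[(.061,0,.184),(.0,0,.195),(0,-.053,.187),(.053,-.053,.175),(.225,0,.097)]: print((x,y,z),pt(q.x,x,y,z),[np.round(proj(load(f),pt(q.x,x,y,z))) for f in seeds])
for n,(u,v,z) in {'pot':(398,122,.182),'glaze':(426,238,.062),'cup':(409,281,.075)}.items():
    p=at_z(load('top0'),u,v,z); r=p[:2]-q.x[:2]; print(n,p,'tt',c*r[0]+s*r[1],-s*r[0]+c*r[1])
for f in seeds:
    cv2.imwrite(f'pics/{f}z.png',cv2.resize(load(f)['img'][150:330,290:470] if f[0]=='t' else load(f)['img'][160:340,130:310],None,fx=3.2,fy=3.2,interpolation=2))
a=cv2.imread('pics/top0z.png');b=cv2.imread('pics/scene0z.png');cv2.imwrite('pics/z.png',cv2.resize(np.hstack([a,b]),(800,400)))
E
python3 fit.py
```

```text
top0 g 61 [383.8 239.8] [ 0.5292 -0.151   0.117 ]
top0 y 84 [376.3 267.9] [ 0.4727 -0.1324  0.117 ]
top0 r 70 [323.  251.9] [ 0.5077 -0.026   0.117 ]
top0 b 69 [331. 224.] [ 0.5645 -0.0448  0.117 ]
scene0 g 23 [195.7 223.1] [ 0.5304 -0.1518  0.117 ]
scene0 y 33 [192.4 203.7] [ 0.4726 -0.1328  0.117 ]
scene0 r 31 [233.3 194.4] [ 0.5081 -0.0265  0.117 ]
scene0 b 37 [237.4 213.2] [ 0.5649 -0.046   0.117 ]
[ 0.51868558 -0.08881054 -0.31960566] [ 0.2 -0.2  0.1  0.   0.1 -0.   0.1 -0.1  0.  -0.3  0.1 -0.   0.  -0.1
  0.3 -0.2]
top0 knob [ 0.55539901 -0.10585325  0.18      ]
top0 knob [ 0.55436232 -0.10466084  0.187     ]
scene0 knob [ 0.54857429 -0.10069739  0.18      ]
scene0 knob [ 0.55274605 -0.10150892  0.187     ]
(0.061, 0, 0.184) [ 0.57659651 -0.10797627  0.184     ] [array([367., 212.]), array([214., 216.])]
(0.0, 0, 0.195) [ 0.51868558 -0.08881054  0.195     ] [array([359., 241.]), array([210., 193.])]
(0, -0.053, 0.187) [ 0.5020334  -0.13912659  0.187     ] [array([386., 250.]), array([189., 199.])]
(0.053, -0.053, 0.175) [ 0.55234944 -0.15577878  0.175     ] [array([391., 224.]), array([193., 220.])]
(0.225, 0, 0.097) [ 0.73229145 -0.15950379  0.097     ] [array([380., 147.]), array([232., 290.])]
pot [ 0.75668347 -0.1805169   0.182     ] tt 0.2547589508876558 -0.012285214340859524
glaze [ 0.53701362 -0.25283041  0.062     ] tt 0.06893366068496157 -0.14995527874244868
cup [ 0.44622988 -0.20678239  0.075     ] tt -0.03172066601492153 -0.13476269935456583
```

View pics/z.png

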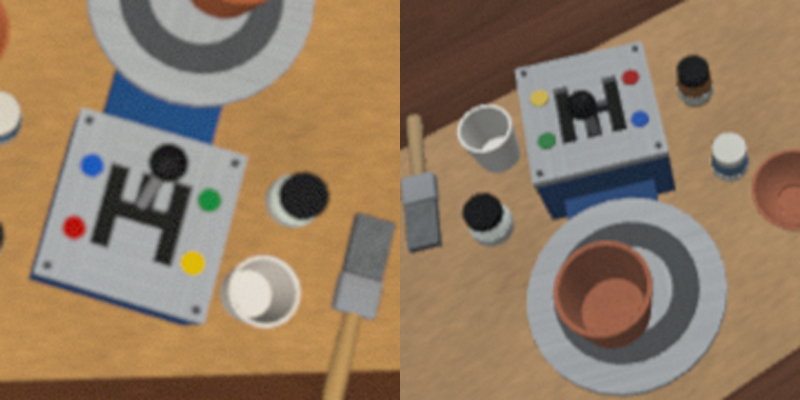

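The fit is consistent to under 1 mm, and the heights agree. The turntable is at (0.519, −0.089), yaw −0.320. In its frame the knob is at about (0.038, −0.002). The plan is closed fingers with tool x along turntable x: push −x, then −y, then +x.

Request:
jog_arm(rows="0 0 -1.5 0 0 0.166 1; 0 0 -1.5 0 0 0.166 1; 0 0 -1 0 0 0.166 1; 0 0 0 0 0 0.166 1; 0 0 0 0 0 0 1", force=20)

```text
time: 0.72
position: [0.2196, -0.6116, 0.2621]
tool_rot: [-3.102, 0.496, 0.001]
ft_force: [0.9, 0.0, 0.6]
grip_width: 0.52
grip_force: 0.0
```

```bash
cat > to.py <<'E'
import sys
from h import *
T=np.array([.51869,-.08881,0]); A=R.from_euler('z',-.3196)
s=ctrl.get_state(); r=R.from_rotvec(s['tool_rot'])
want=A*R.from_euler('x',np.pi)
print('t',round(s['time'],2),'tt pos',np.round(A.inv().apply(s['position']-T),4),'F_tt',np.round(A.inv().apply(s['ft_force']),1),'w',round(s['grip_width'],2),'q',np.round(s['joint_positions'],2))
print('turn needed',np.round((r.inv()*want).as_rotvec(),3))
if len(sys.argv)>3:
    g=T+A.apply(np.array(sys.argv[1:4],float)); print('shift cm',np.round(100*r.inv().apply(g-s['position']),2))
E
python3 to.py .085 0 .26
```

```text
t 0.72 tt pos [-0.1197 -0.5902  0.2621] F_tt [0.8 0.3 0.6] w 0.52 q [ 1.17  0.3   0.02  1.39 -0.    1.44 -0.7 ]
turn needed [-0.     0.001  0.002]
shift cm [ 20.6  -58.98   0.23]
```

Request:
jog_arm(rows="2 -5 0 0 0 0 1; 2 -5 0 0 0 0 1; 2 -5 0 0 0 0 1; 2 -5 0 0 0 0 1; 2 -5 0 0 0 0 1")

```text
time: 1.35
position: [0.3939, -0.4041, 0.2622]
tool_rot: [-3.102, 0.494, 0.001]
ft_force: [0.6, -0.2, -0.7]
grip_width: 0.02
grip_force: 0.0
```

Request:
jog_arm(rows="2 -5 0 0 0 0 1; 2 -5 0 0 0 0 1; 2 -5 0 0 0 0 1; 2 -5 0 0 0 0 1; 2 -5 0 0 0 0 1")

```text
time: 1.98
position: [0.5671, -0.1984, 0.2622]
tool_rot: [3.102, -0.494, -0.001]
ft_force: [1.1, 0.6, -0.4]
grip_width: 0.003
grip_force: 0.0
```

```bash
python3 to.py .085 0 .16
```

```text
t 1.98 tt pos [ 0.0804 -0.0888  0.2622] F_tt [ 0.9  0.9 -0.4] w 0.0 q [ 0.59  0.22 -0.35  1.51  0.08  1.43 -1.65]
turn needed [0.    0.001 0.004]
shift cm [ 0.5  -8.89 10.21]
```

Request:
jog_arm(rows="0.6 -4.5 0 0 0 0 1; 0 -4.4 0 0 0 0 1; 0 0 3.5 0 0 0 1; 0 0 3.5 0 0 0 1; 0 0 3 0 0 0 1")

```text
time: 2.6
position: [0.5994, -0.117, 0.1607]
tool_rot: [3.103, -0.493, -0.003]
ft_force: [-0.1, 0.2, 0.3]
grip_width: 0.009
grip_force: 0.0
```

Request:
jog_arm(rows="-1 0 0 0 0 0 1; -0.5 0 0 0 0 0 1; -0.5 0 0 0 0 0 1; -0.5 0 0 0 0 0 1; 0 0 0 0 0 0 1")

```text
time: 3.22
position: [0.5774, -0.1098, 0.1642]
tool_rot: [3.101, -0.499, 0.006]
ft_force: [2.6, -0.6, 2.7]
grip_width: 0.008
grip_force: 1.4
```

```bash
python3 to.py .026 0 .16; python3 -c "
from h import *
a=snap('top','t1')['img'][150:330,290:470];b=snap('scene','s1')['img'][120:300,120:300]
cv2.imwrite('pics/z1.png',cv2.resize(np.hstack([a,b]),(800,400),interpolation=2))"
```

```text
t 3.23 tt pos [ 0.0623 -0.0015  0.1642] F_tt [2.7 0.3 2.7] w 0.01 q [ 0.49  0.25 -0.4   1.68  0.1   1.23 -1.83]
turn needed [ 0.    -0.004  0.   ]
shift cm [-3.63 -0.15  0.4 ]
```

View pics/z1.png

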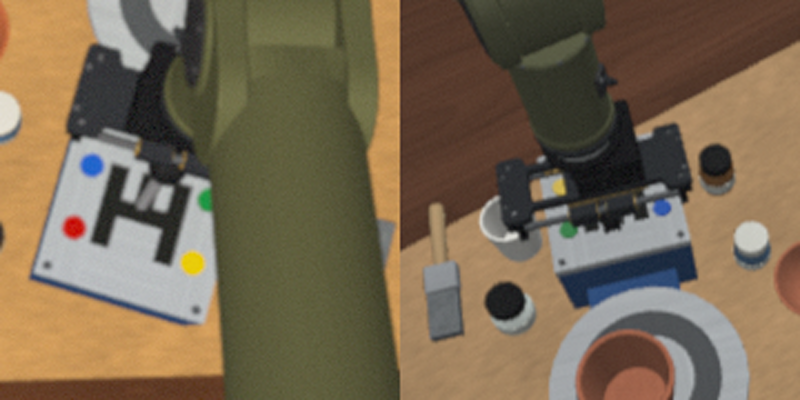

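The fingers are on the far side of the ball and just touching it (2.7 N). The stem is still in the middle slot, so I'll continue pushing −x.

Request:
jog_arm(rows="-0.5 0 0.1 0 0 0 1; -0.5 0 0 0 0 0 1; -0.5 0 0 0 0 0 1; -0.5 0 0 0 0 0 1; 0 0 0 0 0 0 1")

```text
time: 3.95
position: [0.5564, -0.1027, 0.1612]
tool_rot: [3.102, -0.499, -0.003]
ft_force: [1.1, -1.8, -0.3]
grip_width: 0.005
grip_force: 0.7
```

```bash
python3 to.py .026 0 .16; python3 -c "
from h import *
snap('top','t2')"
```

```text
t 3.95 tt pos [ 0.0401 -0.0014  0.1612] F_tt [ 1.6 -1.3 -0.3] w 0.01 q [ 0.5   0.21 -0.41  1.73  0.09  1.22 -1.82]
turn needed [0.    0.002 0.001]
shift cm [-1.41 -0.14  0.12]
```

Request:
jog_arm(rows="-0.4 0 0 0 0 0 1; -0.4 0 0 0 0 0 1; -0.4 0 0 0 0 0 1; 0 0 0 0 0 0 1")

```text
time: 4.5
position: [0.5454, -0.0991, 0.1615]
tool_rot: [3.102, -0.499, -0.001]
ft_force: [1.9, -1.0, -0.5]
grip_width: 0.006
grip_force: 0.8
```

```bash
python3 to.py .026 0 .16; python3 -c "
from h import *
a=snap('top','t3')['img'][150:330,290:470];b=snap('scene','s3')['img'][120:300,120:300]
cv2.imwrite('pics/z3.png',cv2.resize(np.hstack([a,b]),(800,400),interpolation=2))"
```

```text
t 4.5 tt pos [ 0.0286 -0.0014  0.1615] F_tt [ 2.1 -0.3 -0.5] w 0.01 q [ 0.5   0.18 -0.41  1.76  0.08  1.22 -1.82]
turn needed [0.    0.001 0.001]
shift cm [-0.26 -0.14  0.15]
```

View pics/z3.png

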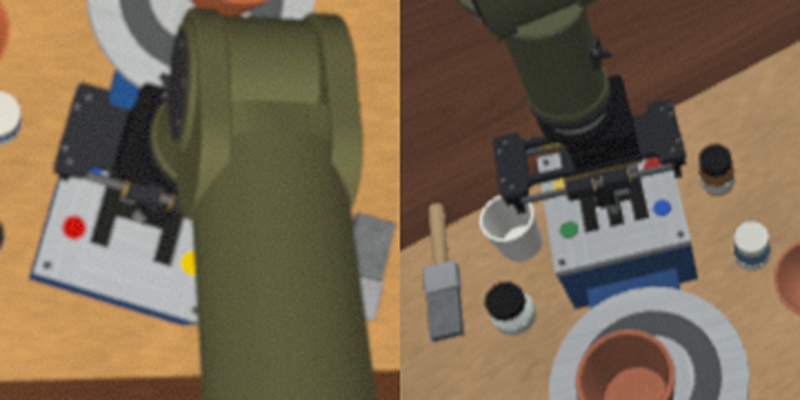

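The fingers are at x = 0.0286 with the ball near x ≈ 0. I'll go a few mm more, then back off and lift to look.

Request:
jog_arm(rows="-0.3 0 0 0 0 0 1; 0 0 0 0 0 0 1; 1.5 0 0 0 0 0 1; 0.5 0 -3 0 0 0 1; 0 0 -5 0 0 0 1")

```text
time: 5.22
position: [0.5612, -0.1046, 0.2397]
tool_rot: [-3.101, 0.499, 0.01]
ft_force: [0.3, 0.0, 0.9]
grip_width: 0.006
grip_force: 0.0
```

Request:
jog_arm(rows="0 -5 -2 0 0 0 1; 0 -5 0 0 0 0 1; 0 -5 0 0 0 0 1; 0 -4 0 0 0 0 1; 0 0 0 0 0 0 1")

```text
time: 5.85
position: [0.6217, 0.081, 0.2605]
tool_rot: [-3.101, 0.488, 0.004]
ft_force: [-0.6, -0.0, 0.6]
grip_width: 0.004
grip_force: 0.0
```

```bash
python3 to.py 0 0.06 .26; python3 -c "
from h import *
a=snap('top','t4')['img'][150:330,290:470];b=snap('scene','s4')['img'][120:300,120:300]
cv2.imwrite('pics/z4.png',cv2.resize(np.hstack([a,b]),(800,400),interpolation=2))"
```

```text
t 5.85 tt pos [0.0445 0.1936 0.2605] F_tt [-0.6 -0.2  0.6] w 0.0 q [ 0.24  0.3  -0.52  1.44  0.15  1.44 -2.16]
turn needed [-0.002  0.003  0.007]
shift cm [-4.55 13.32  0.03]
```

View pics/z4.png

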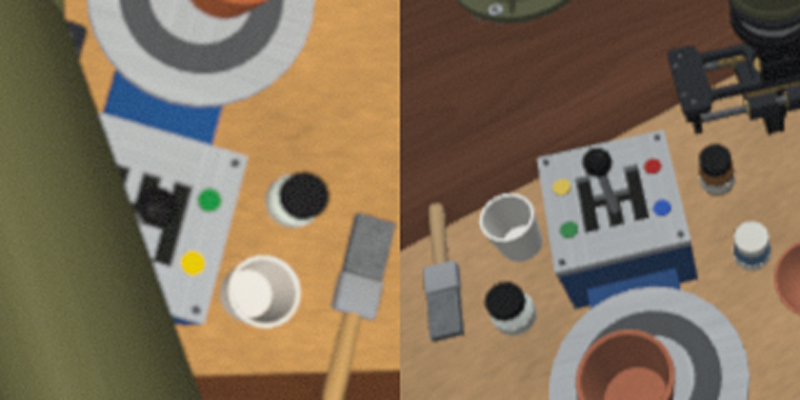

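The knob is upright at scene px (209,192) and top px (361,242), within 2 px of the prediction for the channel centre. Next is the push in −y.

Request:
jog_arm(rows="-2.3 4.5 0 0 0 0.007 1; -2.3 4.5 0 0 0 0 1; 0 4.3 0 0 0 0 1; 0 0 5 0 0 0 1; 0 0 5 0 0 0 1")

```text
time: 6.58
position: [0.5358, -0.039, 0.1611]
tool_rot: [3.097, -0.518, 0.003]
ft_force: [0.7, 0.8, 0.7]
grip_width: 0.006
grip_force: 0.0
```

```bash
python3 to.py 0 0.032 .16
```

```text
t 6.58 tt pos [0.0006 0.0526 0.1611] F_tt [0.4 0.9 0.7] w 0.01 q [ 0.44  0.15 -0.46  1.8   0.07  1.21 -1.94]
turn needed [ 0.001 -0.002 -0.012]
shift cm [-0.03  2.06  0.11]
```

Request:
jog_arm(rows="0 1 0 0 0 -0.012 1; 0 1 0 0 0 0 1; 0 0.6 0 0 0 0 1; 0 0.6 0 0 0 0 1; 0 0.6 0 0 0 0 1")

```text
time: 7.2
position: [0.5252, -0.0713, 0.1631]
tool_rot: [-3.102, 0.49, -0.005]
ft_force: [1.1, 2.0, 2.4]
grip_width: 0.007
grip_force: 1.4
```

```bash
python3 to.py 0 -0.02 .16
```

```text
t 7.2 tt pos [0.0007 0.0187 0.1631] F_tt [0.4 2.3 2.4] w 0.01 q [ 0.49  0.13 -0.43  1.82  0.06  1.21 -1.84]
turn needed [-0.001 -0.003  0.006]
shift cm [-0.1   3.87  0.31]
```

Request:
jog_arm(rows="0 0.6 0.1 0 0 0 1; 0 0.6 0 0 0 0 1; 0 0.6 0 0 0 0 1; 0 0.6 0 0 0 0 1; 0 0.5 0 0 0 0 1")

```text
time: 7.82
position: [0.5143, -0.0997, 0.1599]
tool_rot: [-3.103, 0.492, 0.002]
ft_force: [1.3, 0.9, -0.8]
grip_width: 0.003
grip_force: 1.0
```

```bash
python3 to.py 0 -0.02 .16; python3 -c "
from h import *
a=snap('top','t5')['img'][150:330,290:470];b=snap('scene','s5')['img'][120:300,120:300]
cv2.imwrite('pics/z5.png',cv2.resize(np.hstack([a,b]),(800,400),interpolation=2))"
```

```text
t 7.83 tt pos [-0.0008 -0.0117  0.1599] F_tt [ 0.9  1.3 -0.8] w 0.0 q [ 0.52  0.12 -0.41  1.83  0.05  1.2  -1.78]
turn needed [0.    0.002 0.005]
shift cm [ 0.08  0.83 -0.01]
```

View pics/z5.png

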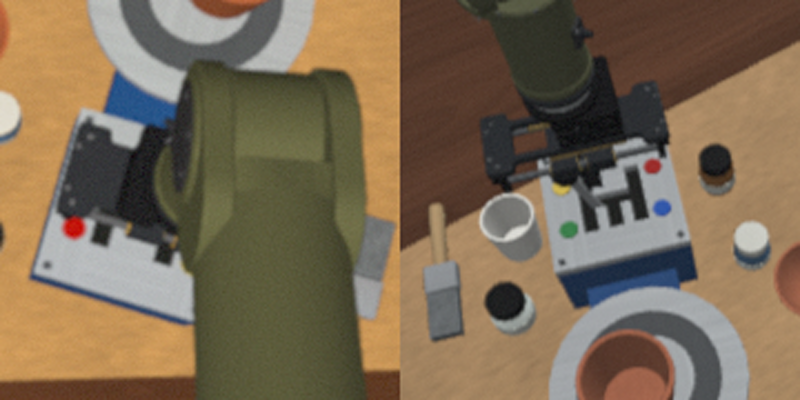

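The ball is at scene px (194,199), so y ≈ −43 mm and still in the channel. About 9 mm to go.

Request:
jog_arm(rows="0 0.4 0 0 0 0 1; 0 0.4 0 0 0 0 1; 0 0.1 0 0 0 0 1; 0 0 0 0 0 0 1")

```text
time: 8.43
position: [0.512, -0.108, 0.1605]
tool_rot: [3.103, -0.492, -0.001]
ft_force: [0.3, 2.5, -0.9]
grip_width: 0.004
grip_force: 0.7
```

```bash
python3 to.py 0 -0.021 .16
```

```text
t 8.43 tt pos [-0.0003 -0.0203  0.1605] F_tt [-0.4  2.4 -0.9] w 0.0 q [ 0.53  0.11 -0.4   1.83  0.05  1.2  -1.77]
turn needed [0.    0.    0.005]
shift cm [0.03 0.07 0.05]
```

Request:
jog_arm(rows="0 -1.5 0 0 0 0 1; 0 -0.5 -4 0 0 0 1; -2 0 -5 0 0 0 1; -4 1 0 0 0 0 1; 0 0 0 0 0 0 1")

```text
time: 9.05
position: [0.4571, -0.0795, 0.2516]
tool_rot: [3.101, -0.491, 0.002]
ft_force: [0.4, 0.3, -0.4]
grip_width: 0.006
grip_force: 0.0
```

```bash
python3 to.py -0.055 -0.053 .155; python3 -c "
from h import *
b=snap('scene','s6')['img'][140:260,140:280]
cv2.imwrite('pics/z6.png',cv2.resize(b,(700,600),interpolation=2))"
```

```text
t 9.05 tt pos [-0.0614 -0.0106  0.2516] F_tt [ 0.3  0.4 -0.4] w 0.01 q [ 0.54 -0.08 -0.4   1.83 -0.03  1.38 -1.74]
turn needed [ 0.002 -0.002  0.005]
shift cm [0.6  4.23 9.67]
```

View pics/z6.png

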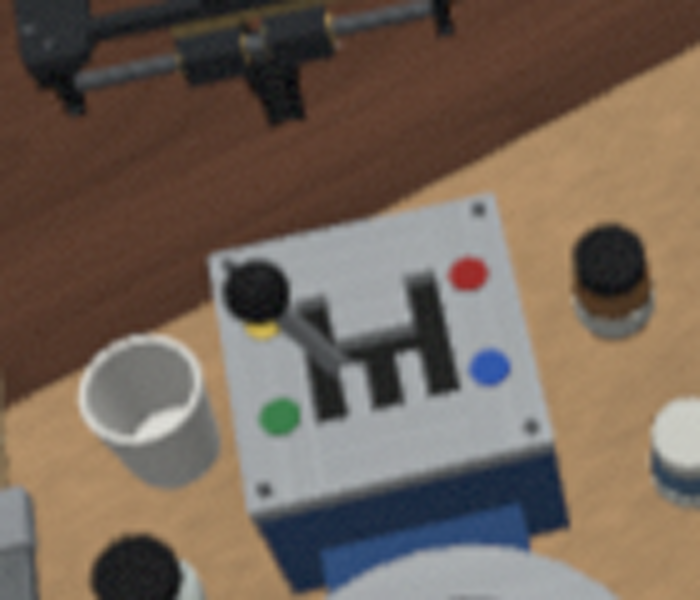

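The knob is at scene px (191,198), so it is in line with the green slot at x ≈ 0 and y ≈ −50 mm, and it has not entered the yellow slot. Now the +x push from the near side.

Request:
jog_arm(rows="0 4.2 0 0 0 0.005 1; 0 0 5 0 0 0 1; 0 0 4.5 0 0 0 1; 1 0 0 0 0 0 1; 1 0 0 0 0 0 1")

```text
time: 9.72
position: [0.4667, -0.1265, 0.1571]
tool_rot: [3.102, -0.499, 0.004]
ft_force: [0.3, -0.2, 0.8]
grip_width: 0.003
grip_force: 0.0
```

Request:
jog_arm(rows="0.5 0 0 0 0 0 1; 0.5 0 0 0 0 0 1; 0.5 0 0 0 0 0 1; 0.5 0 0 0 0 0 1; 0 0 0 0 0 0 1")

```text
time: 10.35
position: [0.4836, -0.1324, 0.1556]
tool_rot: [-3.102, 0.499, -0.001]
ft_force: [0.2, 0.4, 0.8]
grip_width: 0.001
grip_force: 0.3
```

```bash
python3 to.py 0.026 -0.053 .155
```

```text
t 10.35 tt pos [-0.0196 -0.0524  0.1556] F_tt [0.1 0.5 0.8] w 0.0 q [ 0.57  0.07 -0.37  1.89  0.03  1.19 -1.7 ]
turn needed [-0. -0.  0.]
shift cm [4.56 0.06 0.06]
```

Request:
jog_arm(rows="0.5 0 0 0 0 0 1; 0.5 0 0 0 0 0 1; 0.5 0 0 0 0 0 1; 0 0 0 0 0 0 1")

```text
time: 10.85
position: [0.4975, -0.1376, 0.1551]
tool_rot: [3.101, -0.5, -0.0]
ft_force: [-1.1, 0.4, -0.9]
grip_width: 0.002
grip_force: 0.4
```

```bash
python3 to.py 0.026 -0.053 .155
```

```text
t 10.85 tt pos [-0.0048 -0.053   0.1551] F_tt [-1.1  0.1 -0.9] w 0.0 q [ 0.57  0.1  -0.37  1.86  0.04  1.19 -1.7 ]
turn needed [ 0.  0. -0.]
shift cm [ 3.08 -0.    0.01]
```

Request:
jog_arm(rows="0.5 0 0 0 0 0 1; 0.5 0 0 0 0 0 1; 0.5 0 0 0 0 0 1; 0.5 0 0 0 0 0 1; 0.5 0 0 0 0 0 1")

```text
time: 11.48
position: [0.5218, -0.1445, 0.1554]
tool_rot: [-3.101, 0.498, -0.0]
ft_force: [-2.2, 1.5, -2.9]
grip_width: 0.006
grip_force: 1.6
```

```bash
python3 to.py 0.03 -0.053 .155; python3 -c "
from h import *
b=snap('scene','s7')['img'][140:260,140:280]
cv2.imwrite('pics/z7.png',cv2.resize(b,(700,600),interpolation=2))"
```

```text
t 11.47 tt pos [ 0.0204 -0.0519  0.1554] F_tt [-2.6  0.8 -2.9] w 0.01 q [ 0.56  0.16 -0.37  1.8   0.06  1.2  -1.72]
turn needed [-0.001 -0.     0.001]
shift cm [0.96 0.11 0.04]
```

View pics/z7.png

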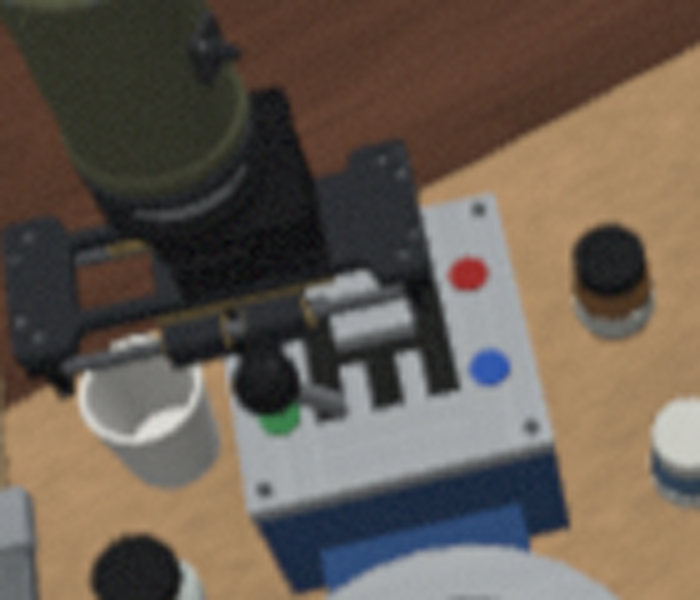

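The knob is at scene px (193,216) against a home position near (193,220), with the stem in the green slot. I'll keep pushing until the force rises.

Request:
jog_arm(rows="0.4 0 0 0 0 0 1; 0.3 0 0 0 0 0 1; 0.1 0 0 0 0 0 1; 0 0 0 0 0 0 1")

```text
time: 12.02
position: [0.5291, -0.1475, 0.1557]
tool_rot: [3.102, -0.499, 0.001]
ft_force: [0.0, 2.6, -2.1]
grip_width: 0.006
grip_force: 1.2
```

```bash
python3 to.py 0.031 -0.053 .155
```

```text
t 12.03 tt pos [ 0.0283 -0.0525  0.1557] F_tt [-0.8  2.5 -2.1] w 0.01 q [ 0.55  0.17 -0.36  1.78  0.07  1.2  -1.72]
turn needed [-0.    -0.001  0.   ]
shift cm [0.27 0.05 0.07]
```

Request:
jog_arm(rows="0.2 0 0 0 0 0 1; 0.2 0 0 0 0 0 1; 0 0 0 0 0 0 1")

```text
time: 12.4
position: [0.5309, -0.148, 0.1552]
tool_rot: [-3.101, 0.499, 0.007]
ft_force: [-7.0, 4.2, 0.1]
grip_width: 0.006
grip_force: 3.9
```

```bash
python3 to.py 0.034 -0.053 .155
```

```text
t 12.4 tt pos [ 0.0302 -0.0524  0.1552] F_tt [-7.9  1.8  0.1] w 0.01 q [ 0.55  0.18 -0.36  1.77  0.07  1.21 -1.72]
turn needed [0.    0.004 0.001]
shift cm [0.38 0.06 0.02]
```

The force rose to 8 N against the end stop. One more small nudge, then retreat and look.

Request:
jog_arm(rows="0.2 0 0 0 0 0 1; 0 0 0 0 0 0 1")

```text
time: 12.65
position: [0.5314, -0.1482, 0.155]
tool_rot: [-3.101, 0.499, 0.012]
ft_force: [-10.6, 4.4, 2.9]
grip_width: 0.009
grip_force: 5.8
```

Request:
jog_arm(rows="-1.5 0 0 0 0 0 1; -2.5 0 0 0 0 0 1; -2 0 -4 0 0 0 1; -1 0 -5 0 0 0 1; 0 0 0 0 0 0 1")

```text
time: 13.28
position: [0.4709, -0.1286, 0.2512]
tool_rot: [3.098, -0.5, 0.02]
ft_force: [-0.0, -0.5, -0.2]
grip_width: 0.004
grip_force: 0.0
```

```bash
python3 to.py; python3 -c "
from h import *
b=snap('scene','s8')['img'][140:260,140:280]
cv2.imwrite('pics/z8.png',cv2.resize(b,(700,600),interpolation=2))"
```

```text
t 13.28 tt pos [-0.0329 -0.0528  0.2512] F_tt [ 0.1 -0.5 -0.2] w 0.0 q [ 0.59 -0.03 -0.36  1.79 -0.01  1.37 -1.67]
turn needed [ 0.001 -0.013 -0.   ]
```

View pics/z8.png

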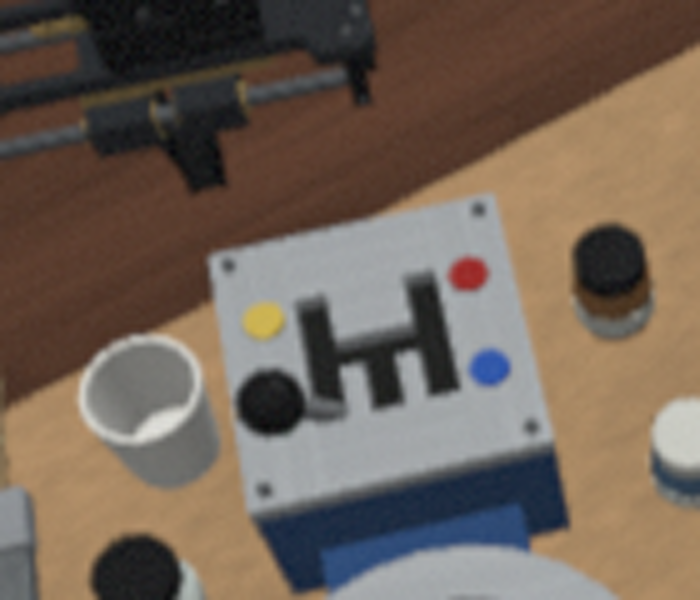

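The knob is at scene px (194,220), which matches the predicted home position (193,220). It covers the green disc, the stem is at the end of its slot, the robot is clear, and nothing else has moved.

```bash
python3 -c "
from bench import ticket
print(ticket.close_job())"
```

```text
the job is handed in; nothing more can be done
None
```

The lever is fully home in the green-disc slot and the job is handed in at about 13 s of the 48 s allowed; it entered no other marked slot, peak push was about 12 N, and the arm was clear at hand-in.

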